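Lock the rosette jig's turntable

TASK

Lock the turntable of the rosette jig: with a fingertip push one of the two pins on the slotted steel disc round until the disc's slot lines up with the lock bar, then push the lock bar by its upright end plate through the slot until the plate is fully home against the guide. Only push, from outside: do not pinch or lift the bar, and leave all the loose things around it where they are.

Things in the scene. Friction and masses are not known exactly. Their poses are not given: they have to be found in the camera images.
- jig: fixed jig: plywood base plate 365 x 190 x 12 mm (x -277 to 88, y -95 to 95) with the slotted disc, the guide with the lock bar, and a steel catch (x 58 to 82, 48 wide, 42 high, a hole for the bar's nose). Origin on the disc's vertical axis at bench height, under the plate. z up; x is the way the bar is pushed in
- guide_stop (a point): on the dark steel guide: middle of the rear keeper's rear face (jig x -100, 41 above the bench), which the end plate meets when home. Guide from jig x -271 to -56, 33 wide, walls 35.5 high, floor 20, rear lip 28 high (all above the bench). Two steel keepers, 46 high, bridge it at jig x -100 to -88 and -68 to -56 and hold the bar down
- slot_disc (a joint): disc angle about the vertical, rad, positive counter-clockwise from above. The slot crosses the whole disc: it lines up with the bar at 0 and equally at 3.14; it starts 0.6 or more from both. Turns from -0.5 to 3.64, stays where left; about 2 N at a pin moves it. Slot 20 wide with flared mouths, bar 14: within about 0.1 rad the bar's round nose centres the disc by itself
- disc_center (a point): centre of the steel disc's top face, 36 above the bench; disc 100 across. x runs along its slot, z up; it turns with the disc. Disc angle 0: x along the jig's x
- pin_a (a point): top centre of one of the two equal steel pins standing on the disc, 14 across, 40 tall (36 to 76 above the bench), 38 from the axis on the line square to the slot: this one on disc_center's -y side
- pin_b (a point): top centre of the other pin, 38 from the axis on disc_center's +y side
- lock_bar: steel lock bar 14 x 14, 184 long, round nose, 0.3 to 0.5 kg, lying loose in the guide's 17 wide channel under the keepers; about 3 N slides it. Origin under its rear end; x along it to the nose, parallel to the jig's x. An end plate stands on the rear end: 8 thick, 44 wide, 38 to 78 above the bench. Home: origin at jig x -108; it starts 132 to 150 short of that
- bar_push (a point): middle of the end plate's rear face, 58 above the bench: the place to push, towards the bar's +x
- sand_block: cork and wood sanding block, 85 x 36 x 30, lying on the jig's base plate beside the guide; origin under its centre. Not to be moved
- glue_jar: small amber glue jar, 36 across, 50 tall, standing on the jig's base plate on the other side of the guide; origin under its centre. Not to be moved
- screwdriver: screwdriver lying on the bench to the left; origin under its middle. Not to be moved
- glue_bottle: yellow glue bottle, 52 across, 140 tall, on the bench to the left; origin under its centre. Not to be moved
- hammer: fretting hammer 240 long lying on the bench to the right; origin under its middle. Not to be moved
- mug: white mug, 76 across, 90 tall, on the bench to the right; origin under its centre. Not to be moved
- wire_spool: dark wooden ring (fret wire spool), 72 across, 24 high, on the far side of the bench; origin under its centre. Not to be moved

How it is judged:
By the outcome, as a careful person would: the job done as asked, in the order asked, and still so for the second after the job is handed in, with the robot touching nothing.
It also fails if it takes over 48 s, if anything falls off the work surface, if the arm or the gripper's body presses on something with over 40 N, if the wrist force passes 120 N, or if a joint passes its speed limit or range.

ROBOT

A 7-joint arm with a two-finger parallel gripper is mounted at the origin on the work surface. World frame = base frame: x ahead of the robot, y to its left, z up, the work surface at z = 0. Lengths are in m, angles in rad, forces in N, time in s.
With the tool pointing down it reaches from about 0.425 to 0.925 m from the base axis. Payload 6.8 kg.
Tool frame: the origin (TCP) lies at the very end of the fingers, on their centre line; the grasp point (between the pads) lies 19 mm behind it; z points along the fingers, y is the line along which they close (so a half turn about z gives the same grasp; the last joint's range is limited). The gripper opens to 85 mm and grips with 20 to 120 N. Pads are 22 mm wide; open, the fingers measure 114 mm over their backs; the gripper's body (76 mm by 85 mm) begins 54 mm behind the grasp point. The pads swing forward as they close: fully open they stand 13 mm farther back than shut.
Start: joints at [1.122, 0.477, 0.022, 1.555, -0.011, 1.109, -0.083], TCP at [0.226, -0.636, 0.231] pointing down, gripper open.
Joint ranges: [-2.96, 2.96], [-0.34, 2.1], [-1.41, 1.46], [0.24, 2.44], [-1.37, 4.51], [0.17, 1.92], [-2.96, 2.96]. Speed limits (rad/s): [2.39, 2.39, 3.14, 3.14, 3.14, 3.14, 3.14].

INTERFACE

Orientations are given as a rotation vector (axis times angle).
In Python, from bench import monitor, optics, r gives the robot as it stands.
- The arm moves only by the shell command python3 -m crank 'ROWS' [OPENING] [FORCE]. ROWS is JSON, a list of rows, each a list of 2 entries, a list of its own where there are three numbers: the shift along the tool's x, y, z in cm, then the turn, a rotation vector about the tool's x, y, z in rad. A call has 1 to 5 rows; each row shifts and turns the commanded pose from where the row before left it, along the tool's axes as they then stand; what a row does not reach is not made up. A row lasts 1/10 s, in which the tool goes at most 50 mm and 8.59 degrees, less where a joint would pass 70% of its speed; a pose out of reach is approached as far as the arm can. A call is refused whole if a number of a shift passes 5 or a number of a turn 0.15, either way. A call with a gripper value outside its range is refused whole. OPENING is the finger opening in cm, from 0 to 8.54, set as the call begins (- or left out, the last holds). The fingers move at their own pace and stop on an object; FORCE is the grip in N (left out, the last holds). Time passes only in rows, so rows that do not move let the fingers close. It gives the time, the measured TCP pose, the force, the opening and the grip force at its end, in the units of the state.
- monitor.get_obs(): the state, without advancing time (a new reading comes with each control period).
- optics.grab_frame(name): name is "scene" or "side" or "wrist"; returns (picture, depth): 420x560x3 uint8, red, green, blue; 420x560 float32, m along the optical axis (not along the pixel's ray), 0 where there is no reading.
- optics.camera_model(name): a dict with "vertical_fov" (degrees; the focal length in pixels is half the picture's height over the tangent of half this angle, whatever the lens; pixels are square), "cx", "cy" (the principal point, pixels), "D" ([k1, k2, p1, p2, k3] as OpenCV has them; the pictures are not rectified), "R" (3x3) and "t" (3): a world point X has camera coordinates R X + t; the wrist camera has in their place "hand_eye" (4x4, takes a point from camera to tool coordinates, whose origin is the TCP and whose axes are the flange's). Camera axes: x right, y down, z forward; pixel columns grow to the right and rows downward; lengths in m; the calibration is good to about 2 mm. A picture is of the moment at which its call begins: read the wrist's pose just before it. camera_model takes no time and is no camera call.
- r.hand_in(): hands the job in; it is judged then, once.
The state is a dict: "clock": time; "joints": joint angles; "qvel": joint speeds; "tau": joint torques, N m; "tcp_pos": TCP position; "orientation": TCP orientation; "contact_force": force on the tool from outside, world axes, zero at the start; "moment": the same for the moment, N m; "grip_width": finger opening in m; "gripper_force": force on a finger pad.
Only numpy, scipy, OpenCV 4.12 (cv2) and the standard library are available. Lean on these libraries where they do the work, as an engineer would, in place of code of your own. Each camera call takes 0.05 s, during which the arm holds its last target. There are 200 camera calls.

## Working session

There is one attempt and no reset: what is moved stays moved. The work goes in short steps, Python scripts to look and compute and a shell command to move; the robot and the scene stay as the last step left them, time stands still between calls to the robot, and variables do not carry over. Pictures are saved under pics/ and viewed, at most 10 in all, crops included, and the job is handed in when it is done.

```bash
mkdir -p pics; ls; cat > h.py <<'E'
import numpy as np,cv2
from bench import monitor,optics,r
def K(m):
    f=210/np.tan(np.radians(m["vertical_fov"])/2); return np.array([[f,0,m["cx"]],[0,f,m["cy"]],[0,0,1.]])
def look(n,fn=None):
    p,d=optics.grab_frame(n)
    if fn: cv2.imwrite("pics/"+fn,p[:,:,::-1]); np.save("pics/"+fn+".npy",d)
    return p,d
def pt(n,u,v,depth):
    m=optics.camera_model(n); x,y=cv2.undistortPoints(np.array([[[u,v]]],float),K(m),np.array(m["D"]))[0,0]
    return np.array(m["R"]).T@(np.array([x,y,1])*depth-np.array(m["t"]))
def ray(n,u,v,z):  # intersect the pixel ray with height z
    a=pt(n,u,v,0);b=pt(n,u,v,1); return a+(b-a)*(z-a[2])/(b[2]-a[2])
E
python3 - <<'E'
from h import *
look("scene","s1.png");look("side","d1.png")
print(monitor.get_obs())
for n in("scene","side"):
    m=optics.camera_model(n);print(n,m["vertical_fov"],m["D"],-np.array(m["R"]).T@np.array(m["t"]))
E
```

```text
pics
{'clock': 0.1, 'joints': array([ 1.12192154,  0.47769514,  0.02234362,  1.55632105, -0.01150398,
        1.10933988, -0.0831182 ]), 'qvel': array([ 1.38178654e-04, -1.05764464e-03,  1.26675448e-03, -2.34454195e-03,
        5.32512602e-04, -9.62804471e-06, -1.09522747e-03]), 'tau': array([ 6.15522920e-03, -5.97752953e+01,  1.61458645e+00, -2.81951594e+01,
        1.28580123e-02,  4.95203145e-03,  3.02904743e-05]), 'tcp_pos': array([ 0.22541018, -0.63568846,  0.23045124]), 'orientation': array([-3.09453467e+00, -5.32431428e-01,  6.12172398e-04]), 'contact_force': array([ 0.04218257, -0.17005622,  0.00354138]), 'moment': array([-0.06320165, -0.04548083,  0.01963452]), 'gripper_force': 0.0, 'grip_width': 0.08567853163317377}
scene 45.991302635889106 [-0.02260536  0.          0.          0.          0.        ] [ 1.13012221 -0.91253289  0.80580153]
side 49.12159325134944 [-0.08140962  0.          0.          0.          0.        ] [0.23860665 0.67365708 1.03800768]
```

View pics/s1.png

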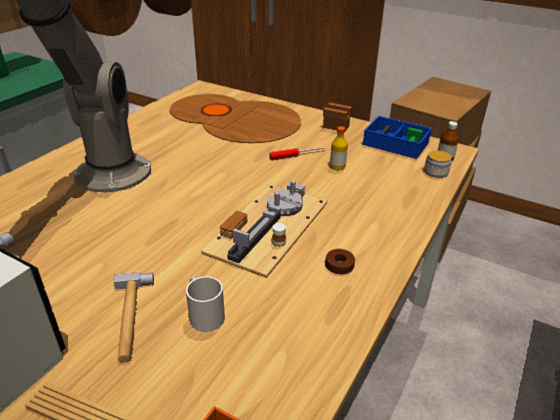

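View pics/d1.png

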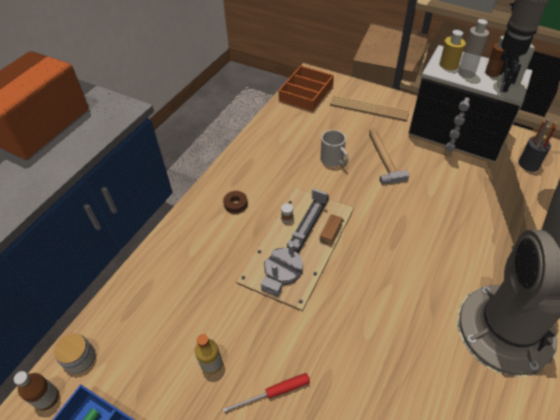

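The scene view shows the jig at about (265,225), with the end plate near (240,238) and the disc at (285,200). In the side view the disc is at (283,265) and the end plate at (320,197). I'll enlarge both.

```bash
python3 - <<'E'
import cv2,numpy as np
a=cv2.imread("pics/s1.png")[175:275,200:333];b=cv2.imread("pics/d1.png")[185:310,230:360]
cv2.imwrite("pics/c1.png",cv2.resize(a,None,fx=6,fy=6,interpolation=cv2.INTER_CUBIC)) # 798x600
cv2.imwrite("pics/c2.png",cv2.resize(b,None,fx=4.8,fy=4.8,interpolation=cv2.INTER_CUBIC))
E
```

```text
(no output)
```

View pics/c1.png

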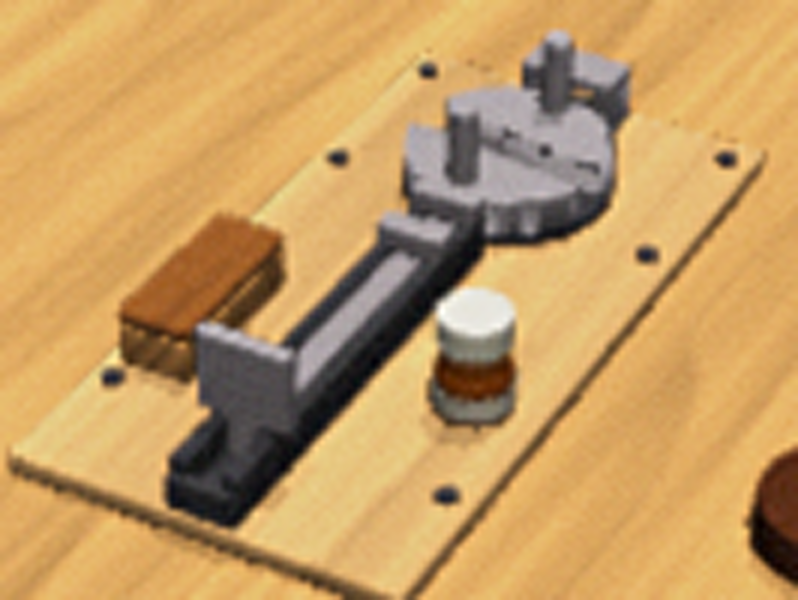

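View pics/c2.png

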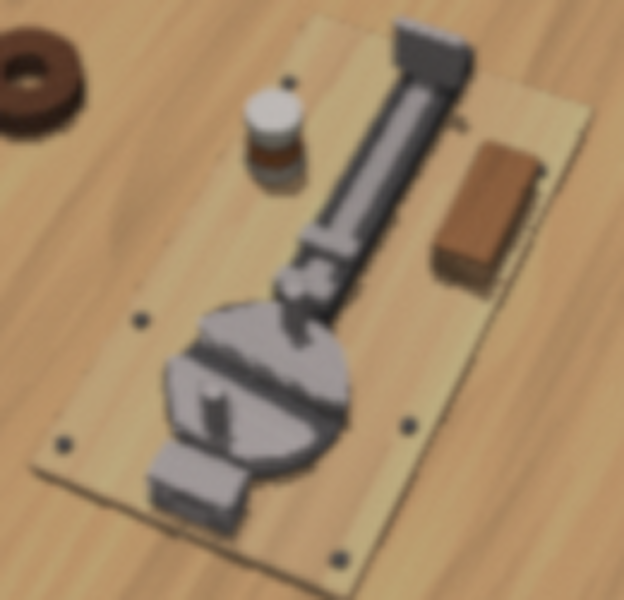

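```bash
cat >> h.py <<'E'
def s(u,v): return "scene",(u+.5)/6-.5+200,(v+.5)/6-.5+175
def d(u,v): return "side",(u+.5)/4.8-.5+230,(v+.5)/4.8-.5+185
def rowof(c):  # camera line
    a=pt(*c,0);b=pt(*c,1);return a,(b-a)/np.linalg.norm(b-a)
def tri(c1,c2):
    (a,u),(b,v)=rowof(c1),rowof(c2); A=np.stack([u,-v],1); t=np.linalg.lstsq(A,b-a,rcond=None)[0]
    p,q=a+u*t[0],b+v*t[1]; return (p+q)/2,np.linalg.norm(p-q)
E
python3 - <<'E'
from h import *
np.set_printoptions(precision=4,suppress=True)
for n,a,b in [("rearleft(sand)",s(12,455),d(592,108)),("front right",s(765,155),d(33,465)),("frontleft",s(425,55),d(348,597)),("rearright",s(405,600),d(315,15)),
 ("pinnear",s(463,107),d(291,282)),("pinfar",s(559,36),d(214,392)),("plate topL",s(200,326),d(470,48)),("plate topR",s(297,351),d(397,22)),("disc c",s(545,150),d(258,383))]:
    print(n,*tri(a,b),ray(*a,.012)[:2],ray(*b,.012)[:2])
E
```

```text
rearleft(sand) [ 0.4865 -0.176   0.0095] 0.0035923552322095474 [ 0.4904 -0.1778] [ 0.4845 -0.1751]
front right [0.6563 0.1953 0.0078] 0.0039192163128455556 [0.6604 0.1907] [0.6528 0.1965]
frontleft [0.4693 0.1868 0.0084] 0.0032630876629597427 [0.4738 0.1825] [0.4671 0.1877]
rearright [ 0.6727 -0.1668  0.0087] 0.004888677087133204 [ 0.6768 -0.1689] [ 0.6692 -0.1654]
pinnear [0.5644 0.0651 0.076 ] 0.000153650313271145 [0.5147 0.1509] [0.5862 0.0247]
pinfar [0.5689 0.1446 0.0737] 0.002069338979141541 [0.5225 0.2343] [0.589  0.1102]
plate topL [ 0.5528 -0.1313  0.0744] 0.005348376942612191 [ 0.5063 -0.0636] [ 0.5708 -0.1852]
plate topR [ 0.5982 -0.1279  0.0774] 0.004518650285480951 [ 0.5527 -0.0565] [ 0.6207 -0.1839]
disc c [0.5728 0.109  0.0309] 0.019274659919266506 [0.5678 0.1388] [0.5704 0.0938]
```

```bash
R='[[2.7,-2.63,-0.15],[0,0,0]]'
for i in 1; do python3 -m crank '[[[1.3,-1.3,0],[0,0,0]],[[2.7,-2.63,-0.15],[0,0,0]],[[2.7,-2.63,-0.15],[0,0,0]],[[2.7,-2.63,-0.15],[0,0,0]],[[2.7,-2.63,-0.15],[0,0,0]]]' 0 30; python3 -m crank '[[[2.7,-2.63,-0.15],[0,0,0]],[[2.7,-2.63,-0.15],[0,0,0]],[[2.7,-2.63,-0.15],[0,0,0]],[[2.7,-2.63,-0.15],[0,0,0]],[[2.7,-2.63,-0.15],[0,0,0]]]'; done
cat >> h.py <<'E'
from scipy.spatial.transform import Rotation as Ro
C=np.array([.5667,.1045]); A=np.radians(92.65)
def J(x,y): return C+np.array([[np.cos(A),-np.sin(A)],[np.sin(A),np.cos(A)]])@np.array([x,y])/1000
def toJ(p): return np.array([[np.cos(A),np.sin(A)],[-np.sin(A),np.cos(A)]])@(np.array(p)[:2]-C)*1000
def plan(jx,jy,z,yaw=None):  # jig mm, z m -> shift cm in current tool axes, turn to world yaw(deg) of tool x, keeping vertical
    o=monitor.get_obs(); T=Ro.from_rotvec(o["orientation"]); w=np.array([*J(jx,jy),z])
    print("shift cm",np.round(T.inv().apply(w-o["tcp_pos"])*100,2),"at",np.round(o["tcp_pos"],4),"jig",toJ(o["tcp_pos"]).round(1),"F",o["contact_force"].round(1),"t",o["clock"])
    M=T.as_matrix(); y=np.degrees(np.arctan2(M[1,0],M[0,0])); yaw=y if yaw is None else yaw; c,s_=np.cos(np.radians(yaw)),np.sin(np.radians(yaw))
    W=Ro.from_matrix(np.array([[c,s_,0],[s_,-c,0],[0,0,-1]]).T); print("yaw",round(y,2),"turn",np.round((T.inv()*W).as_rotvec(),3),"j",o["joints"].round(2))
E
python3 -c "
from h import *
plan(-60,0,.26,137.65)"
```

```text
clock: 0.6
tcp_pos: [0.3005, -0.4831, 0.2374]
orientation: [3.096, 0.532, 0.0]
contact_force: [0.1, 0.4, 0.2]
grip_width: 0.0127
gripper_force: 0.0
clock: 1.1
tcp_pos: [0.3836, -0.3137, 0.2447]
orientation: [-3.096, -0.533, 0.001]
contact_force: [0.9, 0.5, -0.3]
grip_width: 0.0003
gripper_force: 0.0
shift cm [ 29.49 -27.56  -1.54] at [ 0.3836 -0.3137  0.2447] jig [-409.3  202.2] F [ 0.9  0.5 -0.3] t 1.1
yaw 19.52 turn [-1.000e-03 -0.000e+00 -2.062e+00] j [ 0.69  0.17 -0.15  1.95  0.03  1.02 -0.7 ]
```

```bash
python3 -m crank '[[[2.9,-2.7,-0.15],[0,0,0]],[[2.9,-2.7,-0.15],[0,0,0]],[[2.9,-2.7,-0.15],[0,0,0]],[[2.9,-2.7,-0.15],[0,0,0]],[[2.9,-2.7,-0.15],[0,0,0]]]' >/dev/null; python3 -m crank '[[[2.9,-2.7,-0.15],[0,0,0]],[[2.9,-2.7,-0.15],[0,0,0]],[[2.9,-2.7,-0.15],[0,0,0]],[[2.9,-2.7,-0.15],[0,0,0]],[[2,-2,-0.15],[0,0,0]]]' >/dev/null
python3 -m crank '[[[0,0,0],[0,0,-0.15]],[[0,0,0],[0,0,-0.15]],[[0,0,0],[0,0,-0.15]],[[0,0,0],[0,0,-0.15]],[[0,0,0],[0,0,-0.15]]]' >/dev/null
python3 -m crank '[[[0,0,0],[0,0,-0.15]],[[0,0,0],[0,0,-0.15]],[[0,0,0],[0,0,-0.15]],[[0,0,0],[0,0,-0.15]],[[0,0,0],[0,0,-0.15]]]' >/dev/null
python3 -m crank '[[[0,0,0],[0,0,-0.15]],[[0,0,0],[0,0,-0.15]],[[0,0,0],[0,0,-0.15]],[[0,0,0],[0,0,-0.11]],[[0,0,0],[0,0,0]]]'
python3 - <<'E'
from h import *
plan(-60,0,.26,137.65)
look("wrist","w1.png"); m=optics.camera_model("wrist"); print(m)
E
```

```text
clock: 3.6
tcp_pos: [0.5601, 0.0262, 0.2593]
orientation: [-1.136, -2.928, 0.0]
contact_force: [-0.3, -0.1, -1.3]
grip_width: -0.0001
gripper_force: 0.0
shift cm [ 0.54  1.99 -0.07] at [0.5601 0.0262 0.2593] jig [-77.9  10.2] F [-0.3 -0.1 -1.3] t 3.6
yaw 137.59 turn [-0.001 -0.001 -0.001] j [ 0.44  0.36 -0.75  1.76  0.27  1.13  0.44]
{'vertical_fov': 61.81290413209414, 'cx': 277.30204967370395, 'cy': 208.29189809145407, 'D': array([-0.00136869,  0.        ,  0.        ,  0.        ,  0.        ]), 'hand_eye': array([[ 2.14627169e-04, -9.62045531e-01, -2.72888898e-01,
         6.99040271e-02],
       [ 9.99999242e-01,  5.37307265e-04, -1.10772937e-03,
         1.04978707e-03],
       [ 1.21231127e-03, -2.72888454e-01,  9.62044917e-01,
        -1.41198064e-01],
       [ 0.00000000e+00,  0.00000000e+00,  0.00000000e+00,
         1.00000000e+00]])}
```

View pics/w1.png

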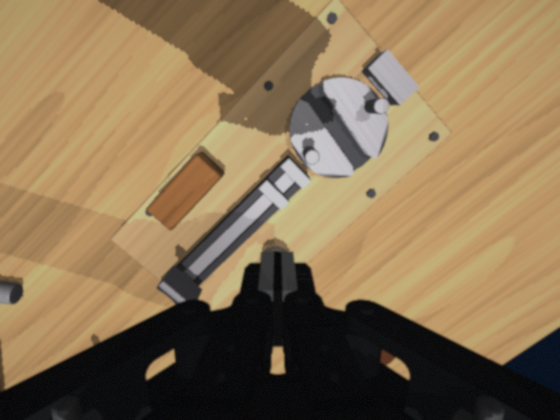

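The wrist view shows the pin tops at (312,156) and (380,106), the disc centre at (339,126), and the end-plate top strip at about (160,289)–(181,303). I'll check these against my jig frame.

```bash
cat >> h.py <<'E'
def wray(u,v,z,o):
    m=optics.camera_model("wrist"); x,y=cv2.undistortPoints(np.array([[[u,v]]],float),K(m),np.array(m["D"]))[0,0]
    H=np.array(m["hand_eye"]); T=Ro.from_rotvec(o["orientation"]); a=T.apply(H[:3,3])+o["tcp_pos"]; b=T.apply(H[:3,:3]@[x,y,1])
    return a+b*(z-a[2])/b[2]
E
python3 - <<'E'
from h import *
import cv2
o=monitor.get_obs()
for n,u,v,z in [("pinb",312,156,.076),("pina",380,106,.076),("disc",339,126,.036),("corner FR",450,132,.012),("corner RL",113,238,.012),("catch1",388,50,.042),("catch2",418,80,.042),("rear keeper",273,195,.046),("plate t1",160,289,.078),("plate t2",181,303,.078),("front keeper mid",292,173,.046)]:
    p=wray(u,v,z,o); print(n,p.round(4),toJ(p).round(1))
a=cv2.imread("pics/w1.png")
b=np.hstack([cv2.resize(a[225:325,140:240],(400,400),interpolation=cv2.INTER_CUBIC),cv2.resize(a[65:190,280:405],(400,400),interpolation=cv2.INTER_CUBIC)])
cv2.imwrite("pics/c3.png",b)
E
```

```text
pinb [0.5615 0.0693 0.076 ] [-34.9   6.8]
pina [0.569  0.1429 0.076 ] [38.3 -4. ]
disc [0.5636 0.1087 0.036 ] [4.4 2.9]
corner FR [0.6534 0.1956 0.012 ] [ 87.  -90.8]
corner RL [ 0.4856 -0.1681  0.012 ] [-268.6   93.6]
catch1 [0.5403 0.187  0.042 ] [83.6 22.6]
catch2 [0.5809 0.1919 0.042 ] [ 86.6 -18.3]
rear keeper [0.5694 0.0124 0.046 ] [-92.1   1.6]
plate t1 [ 0.5584 -0.1343  0.078 ] [-238.2   19.4]
plate t2 [ 0.584  -0.1303  0.078 ] [-235.3   -6.4]
front keeper mid [0.5656 0.0424 0.046 ] [-62.   4.]
```

View pics/c3.png

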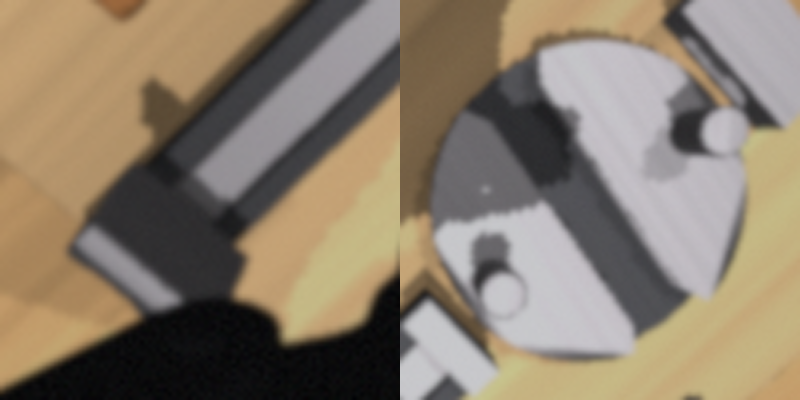

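```bash
sed -i 's/C=np.array(\[.5667,.1045\])/C=np.array([.5662,.1052])/' h.py; python3 -c "
from h import *
plan(-60,-14,.057,137.65)"
```

```text
shift cm [-0.36  3.   20.24] at [0.5601 0.0263 0.2594] jig [-78.6   9.7] F [-0.6  0.8 -0.1] t 3.65
yaw 137.4 turn [-0.    -0.001 -0.004] j [ 0.44  0.35 -0.75  1.76  0.27  1.13  0.43]
```

```bash
python3 -m crank '[[[-0.3,1.5,2],[0,0,0]],[[0,1.5,4],[0,0,0]],[[0,0,4],[0,0,0]],[[0,0,4],[0,0,0]],[[0,0,3],[0,0,0]]]'>/dev/null; python3 -m crank '[[[0,0,2],[0,0,0]],[[0,0,1.2],[0,0,0]],[[0,0,0],[0,0,0]],[[0,0,0],[0,0,0]]]'
python3 -c "
from h import *
plan(-60,-14,.057,137.65)"
```

```text
clock: 4.55
tcp_pos: [0.5834, 0.0468, 0.0586]
orientation: [1.138, 2.927, 0.001]
contact_force: [0.1, -0.3, 0.1]
grip_width: -0.0003
gripper_force: 0.0
shift cm [-0.03 -0.1   0.16] at [0.5834 0.0468 0.0586] jig [-59.1 -14.5] F [ 0.1 -0.3  0.1] t 4.55
yaw 137.5 turn [ 0.001  0.001 -0.003] j [ 0.28  0.63 -0.63  1.87  0.5   0.8   0.22]
```

```bash
python3 -m crank '[[[0.8,0,0.1],[0,0,0]],[[0.7,0,0],[0,0,0]],[[0.7,0,0],[0,0,0]],[[0.7,0,0],[0,0,0]],[[0.7,0,0],[0,0,0]]]' | grep force; python3 -m crank '[[[0.6,0,0],[0,0,0]],[[0.6,0,0],[0,0,0]],[[0.5,0,0],[0,0,0]],[[0.3,0,0],[0,0,0]],[[0,0,0],[0,0,0]]]' |grep force
python3 - <<'E'
from h import *
plan(-17,29,.057,137.65)
a,_=look("scene","s2.png");b,_=look("side","d2.png");o=monitor.get_obs();c,_=look("wrist","w2.png")
a=cv2.resize(a[165:240,245:345],(400,300),interpolation=cv2.INTER_CUBIC) # x4
b=cv2.resize(b[215:315,230:330],(400,400),interpolation=cv2.INTER_CUBIC)
cv=np.zeros((600,800,3),np.uint8);cv[:300,:400]=a;cv[:400,400:]=b;
cv[300:600,:400]=cv2.resize(c,(400,300))
cv2.imwrite("pics/c4.png",cv[:,:,::-1])
E
```

```text
contact_force: [0.7, -4.2, 0.9]
gripper_force: 1.8
contact_force: [1.4, 0.1, 0.3]
gripper_force: 0.4
shift cm [ 0.34 -0.14  0.01] at [0.5415 0.0856 0.0571] jig [-18.4  25.6] F [1.4 0.1 0.3] t 5.55
yaw 137.62 turn [ 0.001 -0.    -0.001] j [ 0.23  0.59 -0.64  1.96  0.5   0.75  0.12]
```

View pics/c4.png

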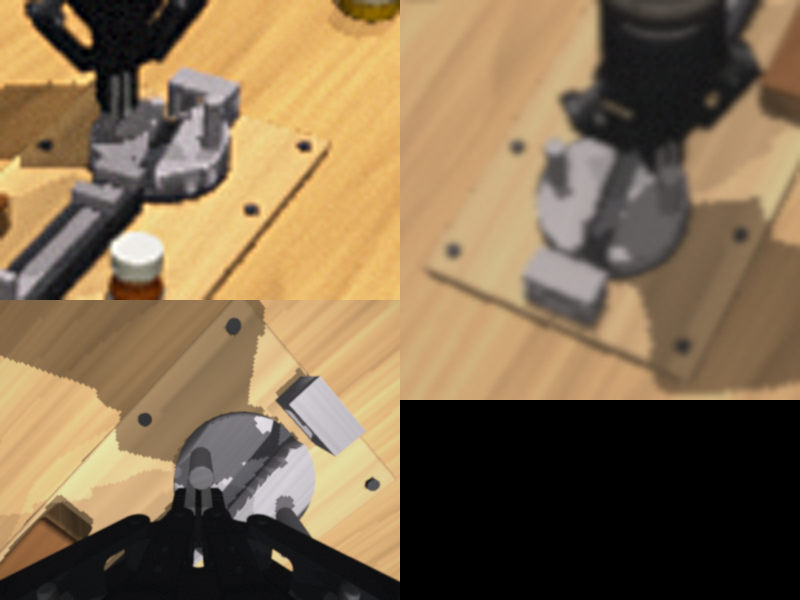

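```bash
python3 -m crank '[[[-1,0,0],[0,0,0]],[[-1,0,-3],[0,0,0]],[[-1,1,-4],[0,0,0]],[[-1.5,1,-4],[0,0,0]],[[-2,1,-3],[0,0,0]]]' >/dev/null; python3 -m crank '[[[-1,0,-1],[0,0,0]],[[0,0,0],[0,0,0]],[[0,0,0],[0,0,0]]]' 
python3 - <<'E'
from h import *
o=monitor.get_obs();c,_=look("wrist","w3.png"); print(o["tcp_pos"],o["orientation"])
E
```

```text
clock: 6.5
tcp_pos: [0.6157, 0.0553, 0.205]
orientation: [-1.137, -2.926, 0.002]
contact_force: [-0.3, 0.0, -0.7]
grip_width: 0.0002
gripper_force: 0.0
[0.61567882 0.05534008 0.20498399] [-1.13689424e+00 -2.92558524e+00  2.42497523e-03]
```

View pics/w3.png

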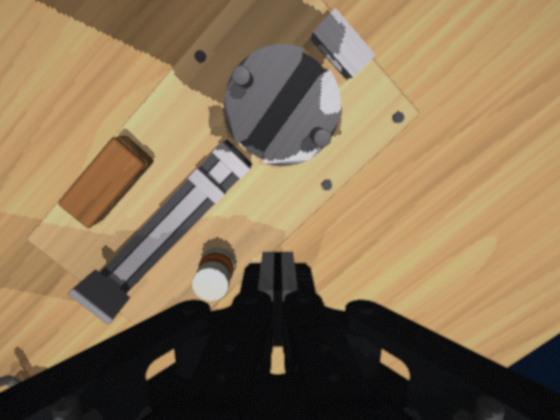

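The slot now lies nearly along the bar. The pins are at (241,75) and (320,137), and the screws on one side are at (327,185) and (398,118).

```bash
python3 - <<'E'
from h import *
o=monitor.get_obs()
a=cv2.imread("pics/w3.png")
P=lambda u,v,z:wray(u,v,z,o)
b,aa=P(241,75,.076),P(320,137,.076); print("pins",toJ(b),toJ(aa),toJ((aa+b)/2)); v=b-aa
print("theta from pins, world deg",np.degrees(np.arctan2(v[1],v[0]))-90)
def ang(p,q): w=q-p; return np.degrees(np.arctan2(w[1],w[0]))
print("screws",ang(P(327,185,.013),P(398,118,.013)))
print("plate edge right",ang(P(283,245,.012),P(418,110,.012)))
# guide walls/bar side lines
print("bar right edge",ang(P(125,284,.034),P(205,194,.034)),"bar left",ang(P(108,271,.034),P(193,181,.034)))
print("slot edges",ang(P(247,139,.036),P(307,62,.036)),ang(P(272,155,.036),P(326,77,.036)))
for n,u,v in [("t1",70,292),("t2",108,322)]: print(n,toJ(P(u,v,.078)))
print("jar",toJ(P(211,282,.062)))
big=np.hstack([cv2.resize(a[30:180,205:355],(400,400),interpolation=2),cv2.resize(a[170:330,60:220],(400,400),interpolation=2)]);cv2.imwrite("pics/c5.png",big)
E
```

```text
pins [-3.62733137 37.8405748 ] [  6.54991953 -34.7024572 ] [1.46129408 1.5690588 ]
theta from pins, world deg -259.36394753490123
screws 92.60324767911746
plate edge right 94.70871101230303
bar right edge 94.92875605087667 bar left 92.74365563953359
slot edges 98.40845880832077 102.6465543998694
t1 [-233.2194134    21.65455485]
t2 [-233.59887041  -19.2712338 ]
jar [-149.20021395  -60.61022067]
```

View pics/c5.png

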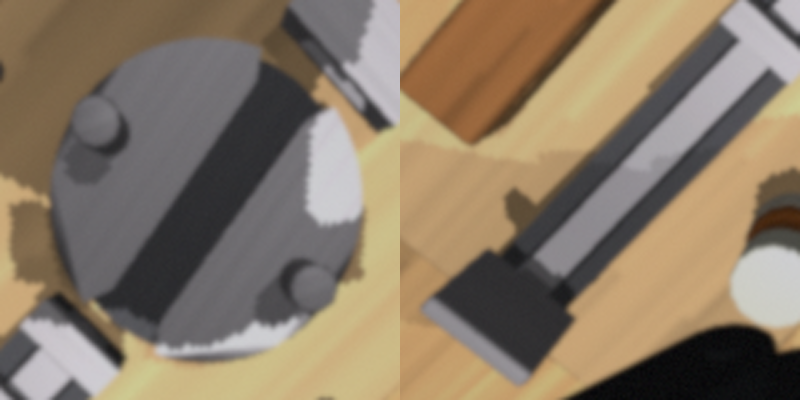

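```bash
python3 -m crank '[[[2,-1,1],[0,0,0]],[[2,-1,3],[0,0,0]],[[1.5,-1,4],[0,0,0]],[[0,0,4],[0,0,0]],[[0,0,2.8],[0,0,0]]]' |grep force; python3 -m crank '[[[0.7,0,0],[0,0,0]],[[0,0,0],[0,0,0]]]' |grep force
python3 - <<'E'
from h import *
o=monitor.get_obs();T=Ro.from_rotvec(o["orientation"]);print(T.inv().apply(np.array([.5390,.0879,.057])-o["tcp_pos"])*100,o["tcp_pos"])
E
```

```text
contact_force: [0.6, 0.5, -0.5]
gripper_force: 0.0
contact_force: [0.1, 0.4, 0.9]
gripper_force: 0.0
[1.46835774 0.12708584 0.13568752] [0.54900797 0.07707596 0.05832072]
```

```bash
python3 -m crank '[[[0.6,0.1,0.1],[0,0,0]],[[0.4,0,0],[0,0,0]],[[0.25,0,0],[0,0,0]],[[0.2,0,0],[0,0,0]],[[0,0,0],[0,0,0]]]' 
python3 -m crank '[[[-1,0,0],[0,0,0]],[[-1,0,-3],[0,0,0]],[[-1,1,-4],[0,0,0]],[[-1.5,1,-4],[0,0,0]],[[-2,1,-3],[0,0,0]]]' >/dev/null; python3 -m crank '[[[-1,0,-1],[0,0,0]],[[0,0,0],[0,0,0]],[[0,0,0],[0,0,0]]]' |grep tcp
python3 - <<'E'
from h import *
o=monitor.get_obs();c,_=look("wrist","w4.png")
c=c[:,:,::-1]
big=np.hstack([cv2.resize(c[30:180,205:355],(400,400),interpolation=2),cv2.resize(c[170:330,60:220],(400,400),interpolation=2)]);cv2.imwrite("pics/c6.png",big)
E
```

```text
clock: 7.75
tcp_pos: [0.5416, 0.0862, 0.0584]
orientation: [1.137, 2.927, 0.001]
contact_force: [0.7, -0.9, -0.4]
grip_width: 0.0003
gripper_force: 0.2
tcp_pos: [0.6154, 0.057, 0.2061]
```

View pics/c6.png

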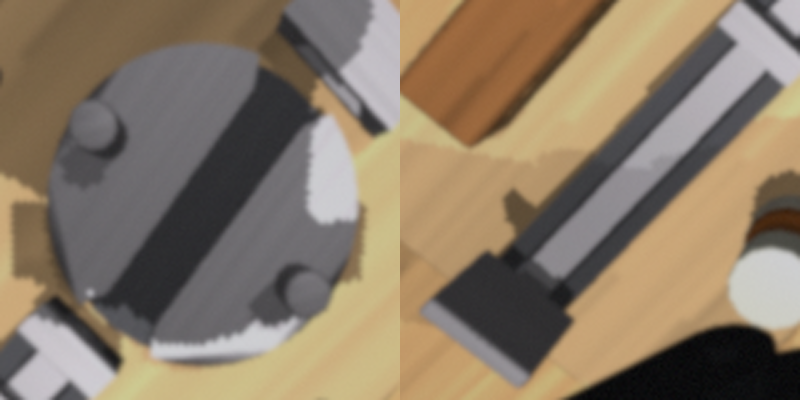

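```bash
python3 -m crank '[[[2,-1,1],[0,0,0]],[[2,-1,3],[0,0,0]],[[1.5,-1,4],[0,0,0]],[[0,0,4],[0,0,0]],[[0,0,2.9],[0,0,0]]]' |grep force; python3 -m crank '[[[0.7,0,0],[0,0,0]],[[0.6,0.1,0.1],[0,0,0]],[[0.4,0,0],[0,0,0]],[[0.25,0,0],[0,0,0]],[[0,0,0],[0,0,0]]]'|grep force
python3 - <<'E'
from h import *
o=monitor.get_obs();T=Ro.from_rotvec(o["orientation"]);print(T.inv().apply(np.array([.5390,.0879,.057])-o["tcp_pos"])*100,o["tcp_pos"])
E
```

```text
contact_force: [1.0, -0.6, 0.4]
gripper_force: 0.0
contact_force: [-0.3, -0.0, -0.7]
gripper_force: 0.0
[ 0.33352827 -0.19423432  0.20957569] [0.54276762 0.08708391 0.05910429]
```

```bash
python3 -m crank '[[[0.2,-0.1,0],[0,0,0]],[[0.15,0,0],[0,0,0]],[[0,0,0],[0,0,0]],[[0,0,0],[0,0,0]]]'|grep force
python3 - <<'E'
from h import *
o=monitor.get_obs();T=Ro.from_rotvec(o["orientation"]);print(T.inv().apply(np.array([.5390,.0879,.057])-o["tcp_pos"])*100,o["tcp_pos"])
E
```

```text
contact_force: [4.7, -1.3, 1.3]
gripper_force: 1.7
[ 0.06679776 -0.06668015  0.13681277] [0.53994043 0.08794057 0.05836987]
```

```bash
python3 -m crank '[[[0.12,0,0],[0,0,0]],[[0,0,0],[0,0,0]],[[0,0,0],[0,0,0]]]'
python3 -m crank '[[[-1,0,0],[0,0,0]],[[-1,0,-3],[0,0,0]],[[-1,1,-4],[0,0,0]],[[-1.5,1,-4],[0,0,0]],[[-2,1,-3],[0,0,0]]]' >/dev/null; python3 -m crank '[[[-1,0,-1],[0,0,0]],[[0,0,0],[0,0,0]],[[0,0,0],[0,0,0]]]' |grep tcp
python3 - <<'E'
from h import *
o=monitor.get_obs();c,_=look("wrist","w5.png")
c=c[:,:,::-1]
big=np.hstack([cv2.resize(c[30:180,205:355],(400,400),interpolation=2),cv2.resize(c[170:330,60:220],(400,400),interpolation=2)]);cv2.imwrite("pics/c7.png",big)
E
```

```text
clock: 10.3
tcp_pos: [0.5385, 0.0889, 0.058]
orientation: [1.137, 2.928, 0.001]
contact_force: [4.9, -0.5, 1.6]
grip_width: -0.0001
gripper_force: 2.0
tcp_pos: [0.6116, 0.06, 0.2057]
```

View pics/c7.png

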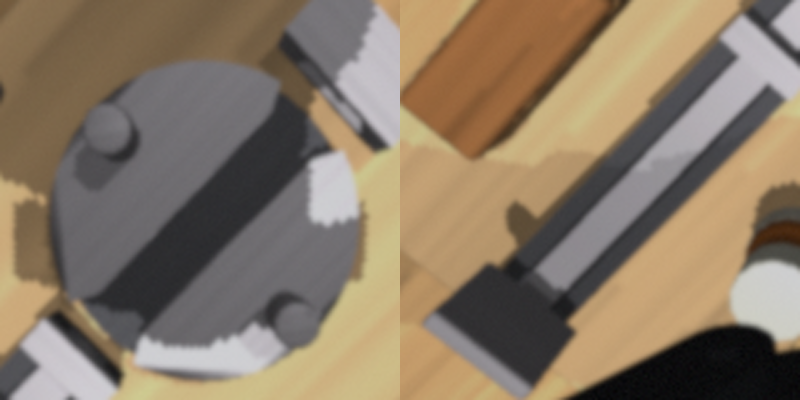

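Slot and bar agree to within about 0.04 rad, which is inside the self-centring range. Next I go behind the end plate. I've now used all my picture views (one over the limit, in fact), so the remaining checks will be numeric.

```bash
python3 -c "
from h import *
plan(-270,1,.15,92.65)"
```

```text
shift cm [-12.7  -18.86   5.57] at [0.6113 0.0604 0.2055] jig [-46.8 -43. ] F [-0.7  0.1 -0.3] t 11.15
yaw 137.59 turn [-0.005 -0.002  0.784] j [ 0.33  0.5  -0.72  1.69  0.36  1.09  0.33]
```

```bash
python3 -m crank '[[[-1.8,-2.7,0],[0,0,0]],[[-1.8,-2.7,0],[0,0,0]],[[-1.8,-2.7,0],[0,0,0]],[[-1.8,-2.7,0],[0,0,0]],[[-1.8,-2.7,0.5],[0,0,0]]]' >/dev/null; python3 -m crank '[[[-1.8,-2.7,1.5],[0,0,0]],[[-1.9,-2.7,1.5],[0,0,0.13]],[[0,0,1],[0,0,0.13]],[[0,0,1],[0,0,0.13]],[[0,0,0],[0,0,0.13]]]' >/dev/null;  python3 -m crank '[[[0,0,0],[0,0,0.13]],[[0,0,0],[0,0,0.134]],[[0,0,0],[0,0,0]],[[0,0,0],[0,0,0]]]' >/dev/null
python3 -c "
from h import *
plan(-270,1,.05,92.65)"
```

```text
shift cm [-0.07 -0.07 10.17] at [ 0.5786 -0.1639  0.1517] jig [-2.694e+02  1.000e-01] F [-0.   0.2  0.8] t 12.55
yaw 92.9 turn [-0.002 -0.001  0.004] j [ 0.54  0.49 -0.48  1.78  0.27  0.94 -0.01]
```

```bash
python3 -m crank '[[[0,0,3],[0,0,0]],[[0,0,3],[0,0,0]],[[0,0,2.5],[0,0,0]],[[0,0,1.5],[0,0,0]],[[0,0,0.3],[0,0,0]]]' |grep force; python3 -m crank '[[[0.6,-0.1,0],[0,0,0]],[[0.6,0,0],[0,0,0]],[[0.6,0,0],[0,0,0]],[[0.5,0,0],[0,0,0]],[[0.5,0,0],[0,0,0]]]' |grep force
python3 -c "
from h import *
plan(-119,0,.05,92.65)"
```

```text
contact_force: [-0.1, 0.3, 0.4]
gripper_force: 0.0
contact_force: [0.3, -4.4, 3.4]
gripper_force: 2.2
shift cm [12.42 -0.1   0.07] at [ 0.5783 -0.1377  0.0509] jig [-243.2   -0.9] F [ 0.3 -4.4  3.4] t 13.55
yaw 92.6 turn [ 0.002  0.002 -0.001] j [ 0.45  0.61 -0.43  1.86  0.36  0.75 -0.13]
```

```bash
for k in 1; do python3 -m crank '[[[0.6,-0.1,0],[0,0,0]],[[0.6,0,0],[0,0,0]],[[0.6,0,0],[0,0,0]],[[0.6,0,0],[0,0,0]],[[0.6,0,0],[0,0,0]]]' |egrep 'force|tcp'; python3 -m crank '[[[0.6,0,0],[0,0,0]],[[0.6,0,0],[0,0,0]],[[0.6,0,0],[0,0,0]],[[0.6,0,0],[0,0,0]],[[0.6,0,0],[0,0,0]]]' |egrep 'force|tcp'; done
python3 -c "
from h import *
plan(-119,0,.05,92.65)"
```

```text
tcp_pos: [0.5753, -0.1066, 0.0499]
contact_force: [0.7, -4.7, 3.4]
gripper_force: 2.6
tcp_pos: [0.574, -0.0767, 0.0499]
contact_force: [2.5, -4.7, 3.7]
gripper_force: 2.7
shift cm [ 6.31  0.06 -0.01] at [ 0.574  -0.0767  0.0499] jig [-182.1    0.7] F [ 2.5 -4.7  3.7] t 14.55
yaw 92.62 turn [ 0.001  0.    -0.   ] j [ 0.36  0.59 -0.44  1.9   0.36  0.73 -0.24]
```

```bash
python3 -m crank '[[[0.6,0,0],[0,0,0]],[[0.6,0,0],[0,0,0]],[[0.6,0,0],[0,0,0]],[[0.6,0,0],[0,0,0]],[[0.6,0,0],[0,0,0]]]' |egrep 'force|tcp'; python3 -m crank '[[[0.6,0,0],[0,0,0]],[[0.6,0,0],[0,0,0]],[[0.5,0,0],[0,0,0]],[[0.3,0,0],[0,0,0]],[[0.2,0,0],[0,0,0]]]' |egrep 'force|tcp'
python3 -c "
from h import *
plan(-119,0,.05,92.65)"
```

```text
tcp_pos: [0.5726, -0.0468, 0.0499]
contact_force: [2.1, -5.4, 3.8]
gripper_force: 2.8
tcp_pos: [0.5714, -0.0247, 0.0498]
contact_force: [1.2, -5.5, 4.0]
gripper_force: 2.7
shift cm [ 1.1   0.09 -0.02] at [ 0.5714 -0.0247  0.0498] jig [-130.     0.9] F [ 1.2 -5.5  4. ] t 15.55
yaw 92.65 turn [0. 0. 0.] j [ 0.27  0.58 -0.44  1.92  0.36  0.72 -0.34]
```

```bash
python3 -m crank '[[[0.3,0,0],[0,0,0]],[[0.3,0,0],[0,0,0]],[[0.2,0,0],[0,0,0]],[[0.2,0,0],[0,0,0]],[[0.1,0,0],[0,0,0]]]' |egrep 'force|tcp'; python3 -m crank '[[[0.1,0,0],[0,0,0]],[[0.1,0,0],[0,0,0]],[[0,0,0],[0,0,0]]]' |egrep 'force|tcp'
```

```text
tcp_pos: [0.5706, -0.0136, 0.0497]
contact_force: [1.1, -3.5, 3.3]
gripper_force: 2.2
tcp_pos: [0.5706, -0.0131, 0.0497]
contact_force: [0.9, -6.4, 3.7]
gripper_force: 3.3
```

```bash
python3 -m crank '[[[0.15,0,0],[0,0,0]],[[0.1,0,0],[0,0,0]],[[0,0,0],[0,0,0]]]' |egrep 'force|tcp'; python3 -m crank '[[[0.15,0,0],[0,0,0]],[[0.1,0,0],[0,0,0]],[[0,0,0],[0,0,0]]]' |egrep 'force|tcp'
```

```text
tcp_pos: [0.5706, -0.013, 0.0498]
contact_force: [1.9, -10.2, 5.2]
gripper_force: 5.8
tcp_pos: [0.5705, -0.013, 0.0498]
contact_force: [2.0, -16.7, 4.5]
gripper_force: 8.4
```

The bar has met a hard stop at jig x of about -118, where -119 is expected for home, and the force rose to 17 N. I'll retreat and check.

```bash
python3 -m crank '[[[-0.5,0,0],[0,0,0]],[[-1.5,0,0],[0,0,0]],[[-2,0,-2],[0,0,0]],[[-2,0,-4],[0,0,0]],[[-2,0,-4],[0,0,0]]]' |egrep force; python3 -m crank '[[[-2,0,-3],[0,0,0]],[[0,0,-3],[0,0,0]],[[0,0,0],[0,0,0]],[[0,0,0],[0,0,0]]]' |egrep 'force|tcp|clock'
python3 - <<'E'
from h import *
o=monitor.get_obs();p,dd=look("wrist","w6.png")
m=optics.camera_model("wrist");H=np.array(m["hand_eye"]);T=Ro.from_rotvec(o["orientation"])
vv,uu=np.mgrid[:420,:560];x=cv2.undistortPoints(np.stack([uu.ravel(),vv.ravel()],1)[:,None].astype(float),K(m),np.array(m["D"]))[:,0]
X=np.c_[x,np.ones(len(x))]*dd.ravel()[:,None];X=T.apply(X@H[:3,:3].T+H[:3,3])+o["tcp_pos"];X=X[dd.ravel()>0]
q=np.array([toJ(k) for k in X[(X[:,2]>.065)&(X[:,2]<.09)]]);z=X[(X[:,2]>.065)&(X[:,2]<.09)][:,2]
k=(abs(q[:,0])<300)&(abs(q[:,1])<60)
pl=k&(q[:,0]<-60);print("plate",q[pl].min(0),q[pl].max(0),np.median(z[pl]),pl.sum())
t=k&(q[:,0]>-55)
for sgn in(1,-1): print("pin",np.median(q[t&(sgn*q[:,1]>0)],0),(t&(sgn*q[:,1]>0)).sum())
g=(X[:,2]>.039)&(X[:,2]<.06);q=np.array([toJ(k) for k in X[g]]);k=(q[:,0]>-110)&(q[:,0]<-50)&(abs(q[:,1])<20);print("keepers",np.histogram(q[k,0],np.arange(-110,-48,4)))
E
```

```text
contact_force: [1.5, -0.1, -0.3]
gripper_force: 0.0
clock: 17.85
tcp_pos: [0.5748, -0.1062, 0.2097]
contact_force: [-0.1, -0.0, -0.6]
gripper_force: 0.0
plate [-106.73006126  -19.60109408] [-98.07631153  24.0494985 ] 0.07679886371979613 845
pin [nan nan] 0
pin [nan nan] 0
keepers (array([165,   0,   0,   0, 192, 206,   0,   0,   0,   0, 127, 233, 155,
         0,   0]), array([-110, -106, -102,  -98,  -94,  -90,  -86,  -82,  -78,  -74,  -70,
        -66,  -62,  -58,  -54,  -50]))
  return _methods._mean(a, axis=axis, dtype=dtype,
  ret = um.true_divide(
```

```bash
python3 -c "
from h import *
print(r.hand_in())"
```

```text
the job is handed in; nothing more can be done
None
```

The turntable looks locked: I turned the disc by its pin and pushed the bar through the slot to a hard stop (17 N, end plate within 2 mm of home by depth), then handed in at about 18 s with the arm clear; I got no verdict, didn't re-check the loose items, and viewed 11 pictures, one over the limit of 10.

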